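# Set a blank over the filing ledge and clamp it

## Robot

A 6-joint arm with a two-finger parallel gripper is mounted at the origin on the work surface; the furniture and walls round the work are solid. World frame = base frame: x ahead of the robot, y to its left, z up, the work surface at z = 0. Lengths are in mm, angles in rad, forces in N, time in s.
With the tool pointing down it reaches from about 275 to 750 mm from the base axis. Payload 10.2 kg.
Tool frame: the origin (TCP) lies where the fingers leave the gripper's body, on its centre line; the fingertips stand 73 mm ahead of it and the grasp point (between the pads) lies 54 mm ahead of it; z points along the fingers, y is the line along which they close (so a half turn about z gives the same grasp; the last joint's range is limited). The gripper opens to 85 mm and grips with 20 to 120 N. Pads are 22 mm wide; open, the fingers measure 114 mm over their backs; the gripper's body (76 mm by 85 mm) begins 54 mm behind the grasp point. The pads swing forward as they close: fully open they stand 13 mm farther back than shut.
Start: joints at [0.964, 0.313, 1.498, -0, 1.331, -0.223], TCP at [196.598, 486.807, 303.894] pointing down, gripper open.
Joint ranges: [-2.94, 2.94], [-0.97, 2.17], [0.19, 2.56], [-1.23, 4.37], [0.02, 3.11], [-2.88, 2.88]. Speed limits (rad/s): [2.39, 2.39, 3.01, 3.14, 3.14, 3.14].

## Interface

Orientations are given as a unit quaternion [w, x, y, z].
In Python, from rig import ctrl gives the robot as it stands.
- The arm moves only by the shell command python3 -m creep 'ROWS' [OPENING] [FORCE]. ROWS is JSON, a list that holds one entry, the list of rows, each a list of 6 numbers: the shift along the world's x, y, z in units of 25 mm (1.0 is 25 mm), then the turn, a rotation vector about the world's x, y, z in units of 5 degrees (1.0 is 5 degrees). In form: [[[x, y, z, ax, ay, az], ...]]. A call has 1 to 20 rows; each row is the pose to reach, as a shift and turn from the pose commanded when the call began; what a row does not reach only later rows make up. A row lasts 1/12 s, in which the tool goes at most 41.7 mm and 7.16 degrees, less where a joint would pass 70% of its speed; a pose out of reach is approached as far as the arm can. A call with a gripper value outside its range is refused whole. OPENING is the finger opening in mm, from 0 to 85.4, set as the call begins (- or left out, the last holds). The fingers move at their own pace and stop on an object; FORCE is the grip in N (left out, the last holds). Time passes only in rows, so rows that repeat a pose let the fingers close. It gives the time, the measured TCP pose, the force, the opening and the grip force at its end, in the units of the state.
- ctrl.sense(): the state, without advancing time (a new reading comes with each control period).
- ctrl.capture(name): name is "side" or "top"; returns a dict with "image" (384x512x3 uint8, red, green, blue), "fx", "fy", "cx", "cy" (pixels), "k1" (the pictures are not rectified: a ray, as slopes to the right and down, at radius r is drawn at 1 + k1 r^2 times it, then the intrinsics apply), "R" (3x3) and "t" (3): a world point X has camera coordinates R X + t. Camera axes: x right, y down, z forward; pixel columns grow to the right and rows downward; lengths in mm; the calibration is good to about 2 mm. A picture is of the moment at which its call begins. There is no depth.
- ctrl.finish_job(): hands the job in; it is judged then, once.
The state is a dict: "time_s": time; "joints": joint angles; "dq": joint speeds; "tau": joint torques, N m; "eef_pos": TCP position; "ee_rot": TCP orientation; "force": force on the tool from outside, world axes, zero at the start; "wrist_torque": the same for the moment, N m; "grip_width": opening from 0.0 (shut) to 1.0 (fully open); "grip_force": force on a finger pad.
Only numpy, scipy, OpenCV 4.12 (cv2) and the standard library are available. Lean on these libraries where they do the work, as an engineer would, in place of code of your own. Each camera call takes 0.05 s, during which the arm holds its last target. There are 200 camera calls.

## Task

Get the aluminium blank ready for filing its blue-dyed end: push it flat against the fence of the green filing fixture and along the fence until the whole blue end stands out past the ledge, with the line where the blue begins right over the ledge's edge. Then press the red handle all the way down so that the toggle clamp locks the blank there. Only push with the fingers: do not pick the blank up or lift it, and leave the other things on the bench alone.

Things in the scene. Friction and masses are not known exactly. Their poses are not given: they have to be found in the camera images.
- fixture: filing fixture screwed to the bench, never moves. Green base, flat top 22 mm above the bench, x = -140 to +100 mm, y = -52 to +52 mm; origin on the bench. The ledge is the top's front edge at x = +100 mm (bare steel strip); blanks slide toward it along +x. The fence is a steel bar on the top along the -y side, 12 mm high, inner face at y = -38 mm
- ledge (a point): on the upper edge of the ledge (fixture x = +100, y = -5, z = 22 mm), at the middle of where a blank lies when it is against the fence
- blank: bare aluminium plate lying loose on the fixture's top: 160 mm long (x), 66 wide (y), 5 thick, about 0.14 kg; origin at the centre of its underside. Starts 40 to 70 mm short of its place, about 10 mm off the fence, a little askew. The 25 mm at its +x end, toward the ledge, are dyed dark blue. Against the fence its centre is at fixture y = -5 mm
- blank_line (a point): the marking line on the blank's top face, where bare metal changes to blue: 55 mm from the blank's centre toward the blue end (25 mm from that end), at mid width
- clamp_arm: steel arm of the toggle clamp with a black rubber foot; its bracket stands beside the fence round x = 65, y = -84 mm of the fixture, 68 mm high, on a green foot out to y = -120 mm. The arm stands up at the start (top about 130 mm above the bench) and only the handle drives it: it swings down over the fence and its foot presses on the blank at fixture x = 65, y = -8 mm
- clamp_handle (a joint): angle of the red handle: 0 at the start (raised 0.95 rad above level, pointing up and away from the blank, to the fixture's -y), 0.95 when fully down (level, clamp locked). Stiff: takes about 4 N at the grip, some 10 N at the very end to squeeze the foot on the blank; stays where it is left
- handle_grip (a point): on the upper face of the red grip, 90 mm from the handle's hinge; the grip is 18 mm wide and ends 117 mm from the hinge. It moves with the handle; when locked it lies level at fixture x = 65, y = -179, z = 68 mm
- handle_hinge (a point): hinge of the red handle, at fixture x = 65, y = -89, z = 60 mm; its axis is the fixture's x. Pressing the handle swings the grip outward (fixture -y) and down about it
- blue_marker: blue and white marker pen, 120 mm long, 16 mm thick, lying on the bench beside the fixture; leave alone. Origin under its middle
- tape_measure: yellow tape measure, 37 x 81 x 62 mm high; leave alone. Origin under its middle
- fixings_box: small black carton, 46 x 66 x 31 mm high; leave alone. Origin under its middle
- screw_jar: clear jar with a blue lid, 69 mm wide, 118 mm high; leave alone. Origin under its middle
- red_pliers: red-handled pliers lying flat, 174 mm long, 13 mm high; leave alone. Origin under their middle
- level: orange spirit level, 220 mm long, 44 mm high; leave alone. Origin under its middle

How it is judged (in metres and radians):
On the way:
1. while the clamp is still open, the blank lies against the fence with its marking line over the ledge's edge (x of blank_line in the frame of ledge between -0.007 and 0.007 m and y of blank in the frame of fixture below -0.002 m and angle between the x axis of blank and the x axis of fixture, either way round below 0.04 rad and value of joint clamp_handle below 0.3 rad), for 0.2 s.
At the end, for the whole second after the job is handed in: The blank lies flat and at rest on the fixture, less than 3 mm off the fence and within 0.04 rad of it, its marking line within 7 mm of the ledge's edge, the blue end outside; the red handle is down (at least 0.87 of 0.95 rad) and the clamp's foot presses on the blank with more than 1 N (x of blank_line in the frame of ledge between -0.007 and 0.007 m and y of blank in the frame of fixture below -0.002 m and angle between the x axis of blank and the x axis of fixture, either way round below 0.04 rad and z of blank in the frame of fixture below 0.025 m and angle between blank's own z axis and vertical below 0.03 rad and linear speed of blank below 0.01 m/s and value of joint clamp_handle above 0.87 rad and contact force between clamp_arm and blank above 1 N); the robot touches nothing.
It fails at once if the blank was lifted, tipped or dropped (z of blank in the frame of fixture above 0.032 m or z of blank in the frame of fixture below 0.015 m or angle between blank's own z axis and vertical above 0.15 rad).
It fails at once if another thing on the bench was moved by more than 20 mm (distance of any of blue_marker, tape_measure, fixings_box, screw_jar, red_pliers, level from where it was at the start of the episode above 0.02 m).
It also fails if it takes over 58 s, if anything falls off the work surface, if the arm or the gripper's body presses on something with over 40 N, if the wrist force passes 120 N, or if a joint passes its speed limit or range.

## Working session

There is one attempt and no reset: what is moved stays moved. The work goes in short steps, Python scripts to look and compute and a shell command to move; the robot and the scene stay as the last step left them, time stands still between calls to the robot, and variables do not carry over. Pictures are saved under pics/ and viewed, at most 10 in all, crops included, and the job is handed in when it is done.

```bash
mkdir -p pics; python3 - <<'E'
from rig import ctrl
import cv2,pickle
for n in("top","side"):
    c=ctrl.capture(n); cv2.imwrite(f"pics/{n}0.png",cv2.resize(c["image"][:,:,::-1],(800,600),interpolation=cv2.INTER_CUBIC)); pickle.dump(c,open(n+"0.pkl","wb"))
    print(n,c["fx"],c["k1"],c["R"],c["t"])
print(ctrl.sense())
E
```

```text
top 438.3601625108925 -0.062041563550392836 [[ 0.06017352 -0.99815513 -0.0080924 ]
 [-0.8745166  -0.04880793 -0.48253341]
 [ 0.48124823  0.03611267 -0.87584018]] [ -66.23785411  502.42851101 1484.62032921]
side 356.5527215129299 -0.019589804401505543 [[-0.99915194 -0.03687995  0.01831033]
 [-0.03561898  0.55107197 -0.83369717]
 [ 0.0206564  -0.83364234 -0.55191826]] [ 520.04217649  122.10386436 1291.94888617]
{'time_s': 0.1, 'joints': array([ 9.63598727e-01,  3.13366388e-01,  1.49832922e+00,  2.40474683e-05,
        1.33099359e+00, -2.23393679e-01]), 'dq': array([-0.00026791, -0.00246392, -0.00149317, -0.00062931, -0.0005898 ,
       -0.00091665]), 'tau': array([ 7.61763022e-04, -4.12904263e+01, -2.60144305e+01, -2.33014698e-04,
        2.96881029e-03,  3.72460249e-05]), 'eef_pos': array([196.50960391, 486.68643679, 303.41841804]), 'ee_rot': array([-2.31889807e-04,  1.90729066e-01,  9.81642564e-01, -4.96951778e-04]), 'force': array([-0.44923087, -0.13795546,  0.27241066]), 'wrist_torque': array([0.04672476, 0.05973174, 0.00709709]), 'grip_force': 0.0, 'grip_width': 1.0038878352108267}
```

View pics/top0.png

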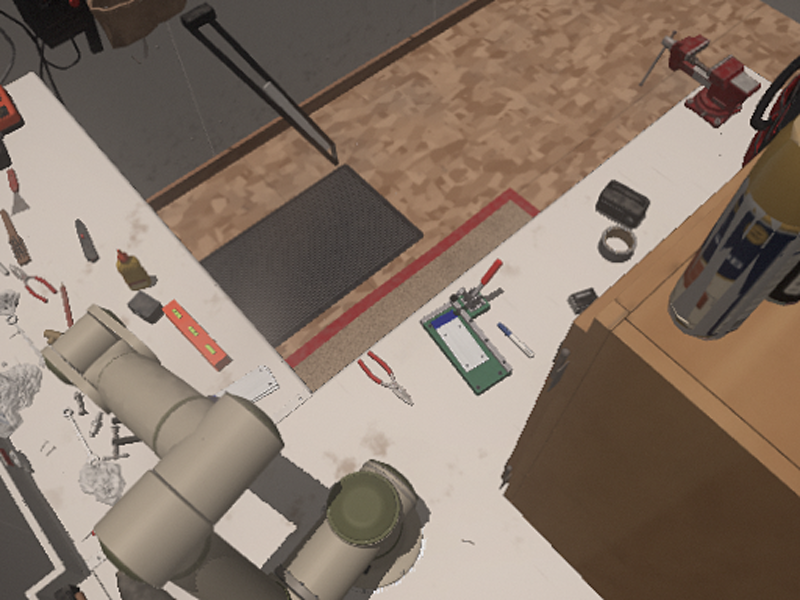

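View pics/side0.png

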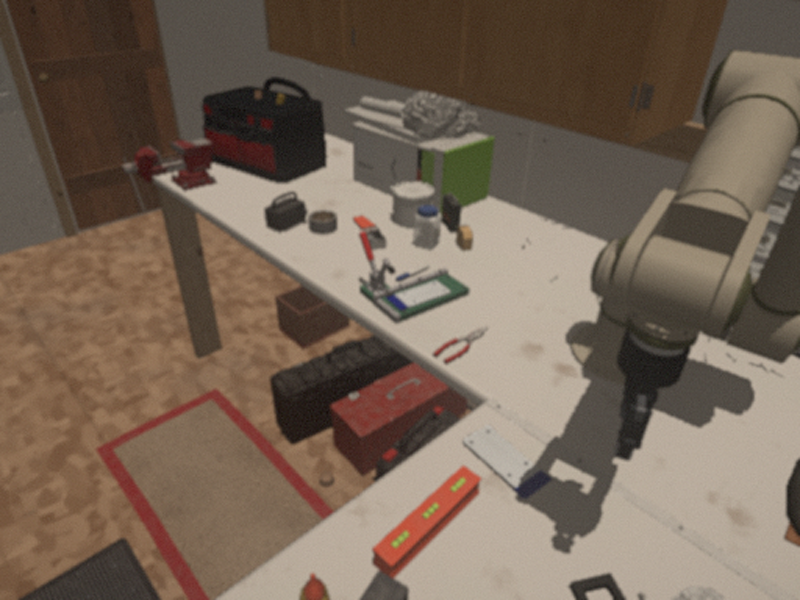

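The top view shows the fixture at about (467,348) with the blank on it, blue end at (445,320), red handle at (490,270) and pen at (515,340). The side view shows it at (415,290), with a lookalike plate at (505,460) that is not on the fixture. Next I'll enlarge both.

```bash
python3 - <<'E'
import cv2,pickle
for n,(u,v,w,h) in dict(top=(255,160,100,100),side=(215,140,100,75)).items():
    im=pickle.load(open(n+"0.pkl","rb"))["image"][v:v+h,u:u+w,::-1]
    s=6 if n=="top" else 8
    cv2.imwrite(f"pics/{n}0c.png",cv2.resize(im,None,fx=s,fy=s,interpolation=cv2.INTER_CUBIC))
E
```

```text
(no output)
```

View pics/top0c.png

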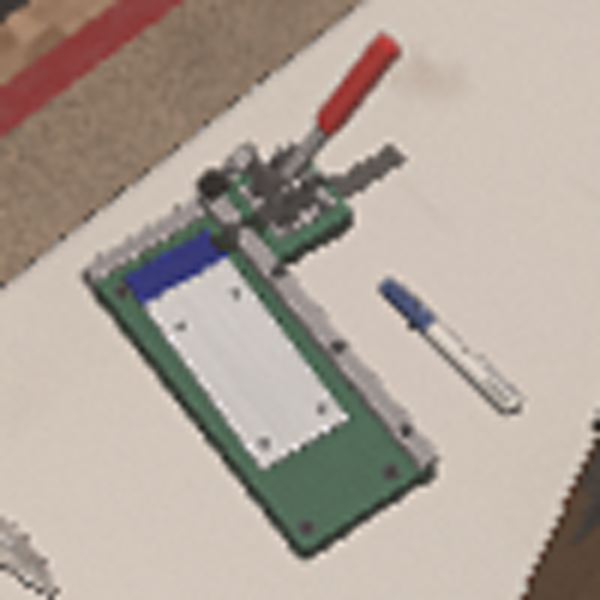

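View pics/side0c.png

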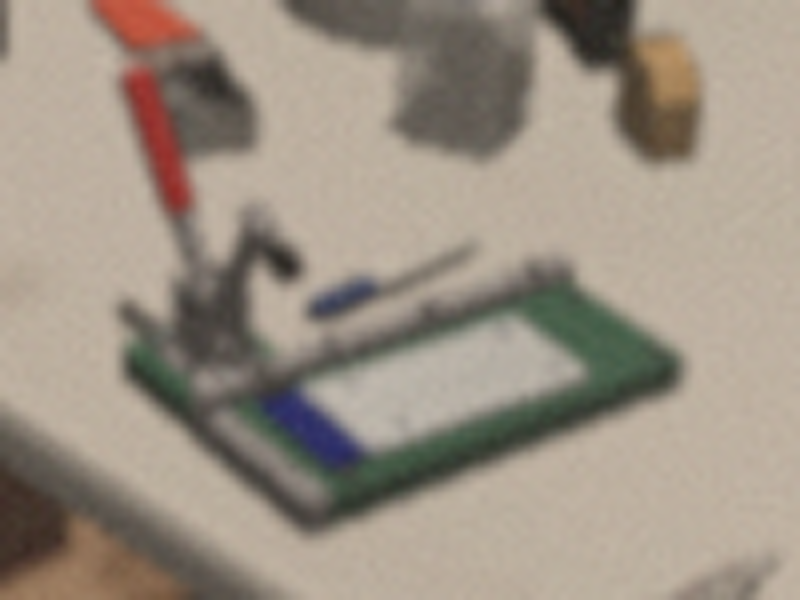

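```bash
cat > h.py <<'E'
import numpy as np,pickle
from scipy.optimize import least_squares
def proj(c,X):
    p=X@c["R"].T+c["t"]; s=p[:,:2]/p[:,2:]; s=s*(1+c["k1"]*(s**2).sum(1,keepdims=True))
    return s*[c["fx"],c["fy"]]+[c["cx"],c["cy"]]
def T(p,P):
    P=np.array(P,float);c,s=np.cos(p[2]),np.sin(p[2])
    return np.c_[p[0]+c*P[:,0]-s*P[:,1],p[1]+s*P[:,0]+c*P[:,1],P[:,2]]
OFF=dict(top=(255,160,6),side=(215,140,8))
def pix(n,q,off=OFF):
    u,v,s=off[n]; return (np.array(q,float)+.5)/s-.5+[u,v]
def fit(obs,x0,cams):  # obs: {cam: [(P,(x,y))..]}
    f=lambda p:np.concatenate([(proj(cams[n],T(p,[o[0] for o in L]))-pix(n,[o[1] for o in L])).ravel() for n,L in obs.items()])
    r=least_squares(f,x0,loss="soft_l1",x_scale=[100,100,1]);return r.x,r.fun.reshape(-1,2)
E
cat > m.py <<'E'
from h import *
cams={n:pickle.load(open(n+"0.pkl","rb")) for n in("top","side")}
A,B,C,D=(100,52,22),(-140,52,22),(-140,-52,22),(100,-38,22)
fx={"top":[(A,(90,270)),(B,(303,547))],"side":[(A,(315,515)),(B,(680,366))]}
a,b,c,d,e,g=(80,33,27),(80,-33,27),(55,33,27),(55,-33,27),(-80,33,27),(-80,-33,27)
bl={"top":[(a,(125,280)),(b,(213,235)),(c,(148,302)),(d,(228,255)),(e,(263,470)),(g,(350,417))],
"side":[(a,(330,468)),(b,(262,400)),(c,(362,460)),(e,(588,372)),(g,(515,310))]}
def best(o):
    rs=[(fit(o,[500,0,y],cams)) for y in np.arange(-3,3,1)]
    return min(rs,key=lambda r:(r[1]**2).sum())
pf,rf=best(fx);pb,rb=best(bl)
np.set_printoptions(precision=2,suppress=True)
print(pf,pb);print(rf);print(rb)
R=lambda t:np.array([[np.cos(t),-np.sin(t)],[np.sin(t),np.cos(t)]])
for P,Q,n in((pf,pb,"both"),):print(n,R(P[2]).T@(Q[:2]-P[:2]),Q[2]-P[2])
for n in cams:
    P,_=fit({n:fx[n]},pf,cams);Q,_=fit({n:bl[n]},pb,cams);print(n,P,Q,R(P[2]).T@(Q[:2]-P[:2]),Q[2]-P[2])
print("hinge,grip end,clamp",T(pf,[(65,-89,60),(65,-179,68),(65,-8,27)]))
E
python3 m.py
```

```text
[ 478.33 -183.42   -5.61] [ 470.52 -185.19    0.61]
[[-2.59 -0.27]
 [ 0.05  0.33]
 [-0.41 -1.32]
 [ 0.37 -1.93]]
[[-0.28 -0.62]
 [-0.82 -0.98]
 [-0.61  0.59]
 [ 0.23  0.47]
 [-0.14 -0.05]
 [-0.2   0.3 ]
 [-0.24 -1.2 ]
 [-0.76 -0.64]
 [ 1.12 -2.08]
 [ 0.31 -0.7 ]
 [-0.13 -0.15]]
both [-7.2   3.51] 6.2177739531239435
top [ 478.25 -189.94   -5.64] [ 470.57 -186.34    0.61] [-4.01  7.48] 6.253117130194858
side [ 478.58 -172.27   -5.6 ] [ 470.62 -178.54    0.62] [-10.14   0.19] 6.212747694955363
hinge,grip end,clamp [[ 584.73 -212.15   60.  ]
 [ 641.06 -282.34   68.  ]
 [ 534.03 -148.98   27.  ]]
```

```bash
cat > ov.py <<'E'
import sys,cv2
from h import *
def overlay(tag,pf,pb,out):
    tiles=[]
    for n,(u,v,w,h) in dict(top=(265,178,66,80),side=(228,160,76,52)).items():
        cam=pickle.load(open(n+tag+".pkl","rb")); s=10 if n=="side" else 7
        im=cv2.resize(cam["image"][v:v+h,u:u+w,::-1],None,fx=s,fy=s,interpolation=cv2.INTER_CUBIC)
        def ln(p,P,col):
            q=((proj(cam,T(p,P))+.5-[u,v])*s-.5); cv2.polylines(im,[np.int32(np.round(q*16))],False,col,1,cv2.LINE_AA,4)
        ln(pf,[(100,-52,22),(100,52,22),(-140,52,22),(-140,-52,22)],(0,0,255))
        ln(pf,[(100,52,22),(100,52,0),(-140,52,0),(-140,52,22)],(0,200,255))
        ln(pf,[(-140,-38,34),(100,-38,34)],(255,0,255))
        ln(pb,[(80,33,27),(80,-33,27),(-80,-33,27),(-80,33,27),(80,33,27)],(255,255,0));ln(pb,[(55,33,27),(55,-33,27)],(255,255,0))
        cv2.imwrite(out+n+".png",im)
E
python3 - <<'E'
import sys;sys.path.insert(0,'.')
from ov import *
overlay("0",[477,-186,.63],[470.5,-185.2,.61],"pics/ov0")
E
```

```text
(no output)
```

View pics/ov0top.png

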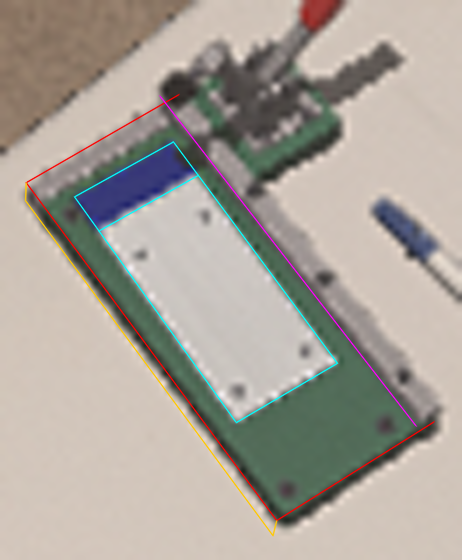

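View pics/ov0side.png

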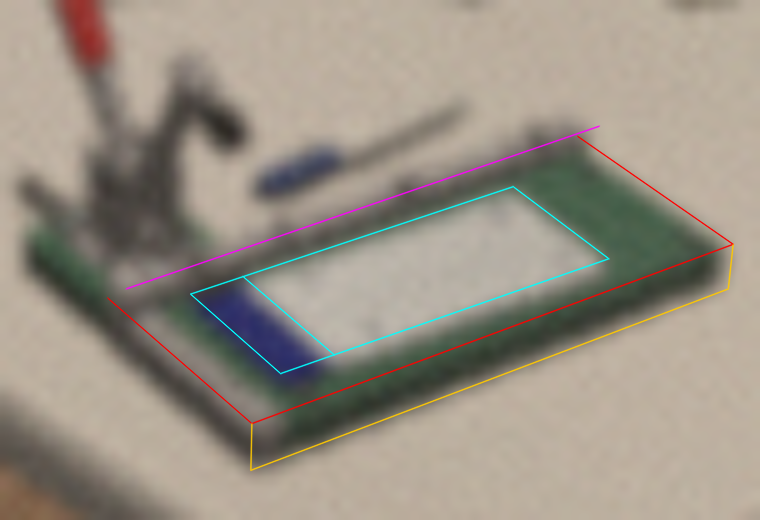

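Relative to the fixture, the blank sits at about x=-3, y=+5.5, so the line is about 48 mm short of the ledge. The fixture is at about (476,-188) with yaw 0.64. I'll shut the fingers, go over the fixture's free rear area and probe its height.

```bash
R="x"; python3 -m creep '[[[7.4,-29.6,-4,0,0,-6.27],[7.4,-29.6,-4,0,0,-6.27],[7.4,-29.6,-4,0,0,-6.27],[7.4,-29.6,-4,0,0,-6.27],[7.4,-29.6,-4,0,0,-6.27],[7.4,-29.6,-4,0,0,-6.27],[7.4,-29.6,-4,0,0,-6.27],[7.4,-29.6,-4,0,0,-6.27],[7.4,-29.6,-4,0,0,-6.27],[7.4,-29.6,-4,0,0,-6.27],[7.4,-29.6,-4,0,0,-6.27],[7.4,-29.6,-4,0,0,-6.27],[7.4,-29.6,-4,0,0,-6.27],[7.4,-29.6,-4,0,0,-6.27],[7.4,-29.6,-4,0,0,-6.27],[7.4,-29.6,-4,0,0,-6.27],[7.4,-29.6,-4,0,0,-6.27],[7.4,-29.6,-4,0,0,-6.27],[7.4,-29.6,-4,0,0,-6.27],[7.4,-29.6,-4,0,0,-6.27]]]' 0 40
```

```text
time_s: 1.77
eef_pos: [381.8, -256.5, 202.9]
ee_rot: [-0.0, 0.45, 0.893, -0.0]
force: [-0.1, 0.2, 0.7]
grip_width: 0.003
grip_force: 0.0
```

```bash
python3 -m creep '[[[0,0,-1.6,0,0,0],[0,0,-3.2,0,0,0],[0,0,-3.8,0,0,0],[0,0,-3.8,0,0,0],[0,0,-3.9,0,0,0],[0,0,-3.9,0,0,0],[0,0,-4.0,0,0,0],[0,0,-4.08,0,0,0],[0,0,-4.16,0,0,0],[0,0,-4.16,0,0,0]]]'
python3 -m creep '[[[0,0,-0.04,0,0,0],[0,0,-0.08,0,0,0],[0,0,-0.12,0,0,0],[0,0,-0.12,0,0,0]]]'
```

```text
time_s: 2.6
eef_pos: [381.6, -253.2, 100.0]
ee_rot: [0.0, 0.449, 0.894, -0.0]
force: [-0.4, -0.1, 0.0]
grip_width: 0.002
grip_force: 0.0
time_s: 2.93
eef_pos: [381.6, -253.2, 96.7]
ee_rot: [-0.0, 0.449, 0.894, 0.0]
force: [-0.2, 0.5, 0.1]
grip_width: -0.004
grip_force: 0.0
```

```bash
python3 -m creep '[[[0,0,-0.04,0,0,0],[0,0,-0.08,0,0,0],[0,0,-0.08,0,0,0]]]'
```

```text
time_s: 3.18
eef_pos: [381.6, -253.2, 94.7]
ee_rot: [-0.0, 0.449, 0.894, 0.0]
force: [-0.1, 0.4, 0.7]
grip_width: -0.003
grip_force: 0.0
```

```bash
python3 -m creep '[[[0,0,1.6,0,0,0],[0,0,1.6,0,0,0],[0.7,1.55,1.6,0,0,0],[1.4,3.1,1.6,0,0,0],[2.1,4.65,1.6,0,0,0],[2.1,4.65,1.6,0,0,0],[2.1,4.65,0.6,0,0,0],[2.1,4.65,0.09,0,0,0],[2.1,4.65,0.09,0,0,0],[2.1,4.65,0.09,0,0,0]]]'
python3 -m creep '[[[0.1,-0.13,0,0,0,0],[0.2,-0.26,0,0,0,0],[0.3,-0.39,0,0,0,0],[0.35,-0.47,0,0,0,0],[0.38,-0.51,0,0,0,0],[0.38,-0.51,0,0,0,0]]]'
```

```text
time_s: 4.02
eef_pos: [434.1, -137.1, 97.2]
ee_rot: [-0.0, 0.449, 0.894, 0.0]
force: [0.4, -0.3, 1.5]
grip_width: 0.003
grip_force: 0.0
time_s: 4.52
eef_pos: [443.7, -149.9, 97.4]
ee_rot: [0.0, 0.449, 0.894, 0.0]
force: [-1.2, 0.6, 4.7]
grip_width: -0.001
grip_force: 2.2
```

```bash
python3 -m creep '[[[0,0,0,0,0,0],[0,0,0,0,0,0]]]'; python3 - <<'E'
import sys;sys.path.insert(0,'.')
from ov import *
from rig import ctrl
for n in("top","side"): pickle.dump(ctrl.capture(n),open(n+"1.pkl","wb"))
overlay("1",[476,-188,.64],[470.5,-185.2,.61],"pics/ov1")
E
```

```text
time_s: 4.68
eef_pos: [443.7, -149.8, 97.4]
ee_rot: [0.0, 0.449, 0.894, -0.0]
force: [-0.6, 0.5, 5.4]
grip_width: -0.003
grip_force: 2.2
```

View pics/ov1top.png

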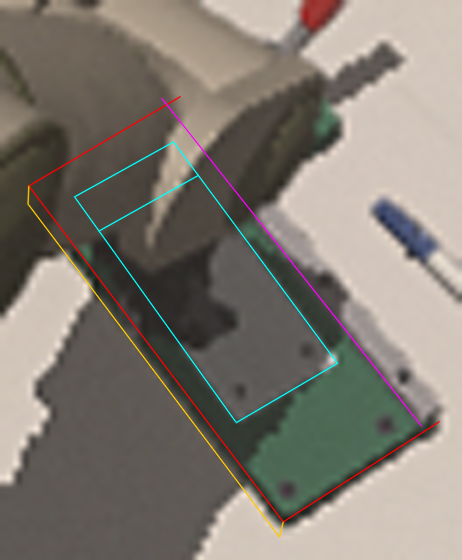

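Blank rear corner is still at (336,360), so it has not moved. The 5 N upward force suggests the tip is riding on the blank's top rather than its side. I'll back off and lower until it touches the fixture top.

```bash
python3 -m creep '[[[0,0,0.08,0,0,0],[-0.14,0.19,0.08,0,0,0],[-0.14,0.19,0.08,0,0,0],[-0.14,0.19,0,0,0,0],[-0.14,0.19,-0.08,0,0,0],[-0.14,0.19,-0.08,0,0,0]]]'
python3 -m creep '[[[0,0,-0.04,0,0,0],[0,0,-0.08,0,0,0],[0,0,-0.08,0,0,0]]]'
python3 -m creep '[[[0,0,-0.04,0,0,0],[0,0,-0.08,0,0,0],[0,0,-0.08,0,0,0]]]'
```

```text
time_s: 5.28
eef_pos: [440.1, -144.9, 94.8]
ee_rot: [-0.0, 0.449, 0.894, 0.0]
force: [-0.1, 0.1, 0.1]
grip_width: -0.004
grip_force: 0.0
time_s: 5.53
eef_pos: [440.2, -145.0, 94.4]
ee_rot: [0.0, 0.449, 0.894, -0.0]
force: [-7.1, 4.7, 21.1]
grip_width: 0.0
grip_force: 10.6
time_s: 5.78
eef_pos: [440.3, -145.0, 94.1]
ee_rot: [0.0, 0.449, 0.894, -0.0]
force: [-15.3, 8.3, 47.7]
grip_width: 0.003
grip_force: 23.7
```

```bash
python3 -m creep '[[[0,0,0.19,0,0,0],[0,0,0.19,0,0,0],[0,0,0.19,0,0,0]]]'
python3 -m creep '[[[0.07,-0.1,0,0,0,0],[0.14,-0.19,0,0,0,0],[0.19,-0.25,0,0,0,0],[0.24,-0.32,0,0,0,0],[0.24,-0.32,0,0,0,0]]]'
```

```text
time_s: 6.03
eef_pos: [440.2, -145.0, 95.9]
ee_rot: [0.0, 0.449, 0.894, -0.0]
force: [0.1, -1.0, 0.6]
grip_width: -0.001
grip_force: 0.0
time_s: 6.45
eef_pos: [446.3, -153.3, 95.7]
ee_rot: [-0.0, 0.449, 0.894, -0.0]
force: [-0.2, 1.2, -1.0]
grip_width: 0.002
grip_force: 0.0
```

```bash
python3 -m creep '[[[0.04,-0.05,0,0,0,0],[0.08,-0.1,0,0,0,0],[0.11,-0.15,0,0,0,0],[0.13,-0.18,0,0,0,0],[0.13,-0.18,0,0,0,0]]]'
python3 -m creep '[[[0.02,-0.03,0,0,0,0],[0.04,-0.06,0,0,0,0],[0.04,-0.06,0,0,0,0]]]'
python3 -m creep '[[[0.02,-0.03,0,0,0,0],[0.04,-0.06,0,0,0,0],[0.04,-0.06,0,0,0,0]]]'
```

```text
time_s: 6.87
eef_pos: [449.3, -157.6, 95.9]
ee_rot: [-0.0, 0.449, 0.894, -0.0]
force: [-0.8, -0.1, -0.0]
grip_width: 0.0
grip_force: 0.3
time_s: 7.12
eef_pos: [449.6, -158.0, 95.7]
ee_rot: [-0.002, 0.449, 0.894, 0.001]
force: [-3.7, 6.7, 4.3]
grip_width: 0.002
grip_force: 3.8
time_s: 7.37
eef_pos: [449.9, -158.4, 95.5]
ee_rot: [-0.003, 0.449, 0.894, 0.001]
force: [-7.4, 12.2, 9.9]
grip_width: 0.003
grip_force: 7.5
```

The blank is against the fence. Contact came at finger y≈39, as predicted. Next I'll push from behind, along +x.

```bash
python3 -m creep '[[[-0.15,0.2,0,0,0,0],[-0.15,0.2,0.8,0,0,0],[-0.15,0.2,1.6,0,0,0],[-0.9,-1.1,1.6,0,0,0],[-1.6,-2.5,1.6,0,0,0],[-2.36,-3.86,1.6,0,0,0],[-2.36,-3.86,1.6,0,0,0],[-2.36,-3.86,0.6,0,0,0],[-2.36,-3.86,0.02,0,0,0],[-2.36,-3.86,0.02,0,0,0],[-2.36,-3.86,0.02,0,0,0]]]'
python3 -m creep '[[[0.13,0.1,0,0,0,0],[0.26,0.19,0,0,0,0],[0.26,0.19,0,0,0,0]]]'
```

```text
time_s: 8.28
eef_pos: [392.5, -257.1, 96.2]
ee_rot: [0.0, 0.449, 0.894, -0.0]
force: [-0.1, -0.1, 0.6]
grip_width: -0.003
grip_force: 0.0
time_s: 8.53
eef_pos: [399.5, -251.7, 96.6]
ee_rot: [0.0, 0.449, 0.894, -0.0]
force: [0.1, 0.2, -0.5]
grip_width: 0.0
grip_force: 0.0
```

```bash
python3 -m creep '[[[0.1,0.07,-0.03,0,0,0],[0.2,0.15,-0.03,0,0,0],[0.3,0.22,-0.03,0,0,0],[0.4,0.3,-0.03,0,0,0],[0.5,0.37,-0.03,0,0,0],[0.6,0.45,-0.03,0,0,0],[0.7,0.52,-0.03,0,0,0],[0.8,0.6,-0.03,0,0,0],[0.9,0.67,-0.03,0,0,0],[1.0,0.75,-0.03,0,0,0],[1.1,0.82,-0.03,0,0,0],[1.2,0.9,-0.03,0,0,0],[1.27,0.95,-0.03,0,0,0],[1.32,0.98,-0.03,0,0,0],[1.35,1.0,-0.03,0,0,0],[1.35,1.0,-0.03,0,0,0]]]'
python3 -m creep '[[[-0.1,-0.07,0,0,0,0],[-0.2,-0.15,1,0,0,0],[-0.2,-0.15,2.5,0,0,0],[-2,-2,5,0,0,0],[-4,-4,6,0,0,0],[-5,-5,6,0,0,0],[-5,-5,6,0,0,0],[-5,-5,6,0,0,0],[-5,-5,6,0,0,0]]]'
python3 - <<'E'
import sys;sys.path.insert(0,'.')
from ov import *
from rig import ctrl
for n in("top","side"): pickle.dump(ctrl.capture(n),open(n+"2.pkl","wb"))
pf=[476,-188,.64]
c=T(pf,[(38,-5,0)])[0]
overlay("2",pf,[c[0],c[1],.64],"pics/ov2")
E
```

```text
time_s: 9.87
eef_pos: [432.8, -227.1, 95.6]
ee_rot: [0.0, 0.449, 0.894, 0.0]
force: [-1.3, -0.3, -0.1]
grip_width: 0.001
grip_force: 0.2
time_s: 10.62
eef_pos: [305.2, -355.8, 247.8]
ee_rot: [0.002, 0.451, 0.893, -0.002]
force: [-0.7, 1.3, -0.0]
grip_width: -0.001
grip_force: 0.0
```

View pics/ov2top.png

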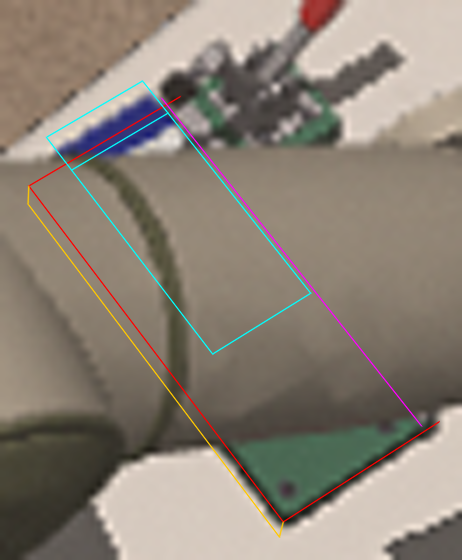

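```bash
python3 -m creep '[[[2,7,2,0,0,0],[4,14,2,0,0,0],[4,14,2,0,0,0],[4,14,2,0,0,0],[4,14,2,0,0,0],[4,14,2,0,0,0],[4,14,2,0,0,0],[4,14,2,0,0,0],[4,14,2,0,0,0],[-2,29,2,0,0,0],[-2,29,2,0,0,0],[-2,29,2,0,0,0],[-2,29,2,0,0,0],[-2,29,2,0,0,0],[-2,29,2,0,0,0],[-2,29,2,0,0,0],[-2,29,2,0,0,0],[-2,29,2,0,0,0],[-2,29,2,0,0,0],[-2,29,2,0,0,0]]]'
python3 - <<'E'
import sys;sys.path.insert(0,'.')
from ov import *
from rig import ctrl
for n in("top","side"): pickle.dump(ctrl.capture(n),open(n+"3.pkl","wb"))
pf=[476,-188,.64]
c=T(pf,[(38,-5,0)])[0]
overlay("3",pf,[c[0],c[1],.64],"pics/ov3")
# numeric: blue & white centroids before/after near fixture
for tag in "03":
  for n,(u,v,w,h) in dict(top=(265,178,66,80),side=(228,160,76,52)).items():
    cam=pickle.load(open(n+tag+".pkl","rb"));im=cam["image"][v:v+h,u:u+w].astype(float)
    b=((im[...,2]-im[...,0])).clip(0);
    yy,xx=np.mgrid[:h,:w]
    # restrict to band near the blank
    P=proj(cam,T([470.5,-185.2,.61] if tag=="0" else [*c[:2],.64],[(95,33,27),(95,-33,27),(20,-33,27),(20,33,27)]))-[u,v]
    m=np.zeros((h,w),np.uint8);cv2.fillPoly(m,[np.int32(P)],1)
    b=b*m*(b>25);s=b.sum();q=np.array([(b*xx).sum()/s+u,(b*yy).sum()/s+v])
    # solve for world xy on z=27 plane
    r=least_squares(lambda p:(proj(cam,np.array([[p[0],p[1],27]]))[0]-q),[500,-180]).x
    d=r-pf[:2];C,S=np.cos(.64),np.sin(.64)
    print(tag,n,q,r,"fixture",C*d[0]+S*d[1],-S*d[0]+C*d[1],s)
E
```

```text
time_s: 12.38
eef_pos: [254.4, 376.7, 294.8]
ee_rot: [-0.001, 0.446, 0.895, -0.0]
force: [0.2, 0.2, -0.6]
grip_width: 0.003
grip_force: 0.0
0 top [283.47473147 204.10688501] [ 525.62504914 -144.4583885 ] fixture 65.80689330361696 5.288688752792098 5679.0
0 side [252.87945998 192.60800386] [ 528.67601358 -141.35531805] fixture 70.10719846359137 5.9556263385114505 2074.0
3 top [280.91112343 197.44124169] [ 554.63106663 -133.52480452] fixture 95.60198339404042 -3.263791337212666 5412.0
3 side [245.53238953 194.24324324] [ 556.93719579 -127.95601773] fixture 100.77737389210088 -0.17430089532419402 2331.0
```

View pics/ov3top.png

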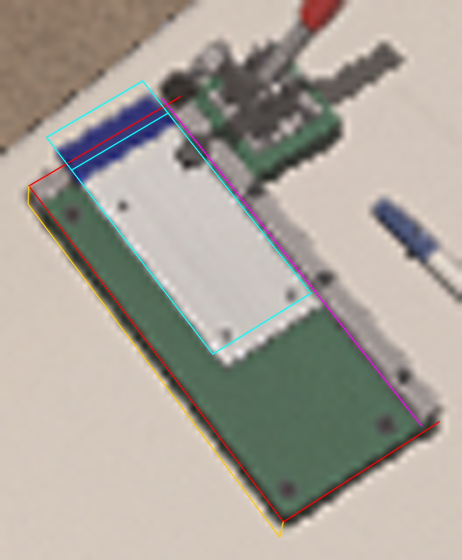

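The blank is against the fence. It is short of the model by about (14,13) overlay px, and the blue centroid agrees, so its centre is at x≈27.5 and needs about 17.5 mm more. I'll go back behind it.

```bash
python3 -m creep '[[[6.9,-24.3,-5,0,0,0],[6.9,-24.3,-5,0,0,0],[6.9,-24.3,-5,0,0,0],[6.9,-24.3,-5,0,0,0],[6.9,-24.3,-5,0,0,0],[6.9,-24.3,-5,0,0,0],[6.9,-24.3,-5,0,0,0],[6.9,-24.3,-5,0,0,0],[6.9,-24.3,-5,0,0,0],[6.9,-24.3,-5,0,0,0],[6.9,-24.3,-5,0,0,0],[6.9,-24.3,-5,0,0,0],[6.9,-24.3,-5,0,0,0],[6.9,-24.3,-5,0,0,0],[6.9,-24.3,-5,0,0,0],[6.9,-24.3,-5,0,0,0],[6.9,-24.3,-5,0,0,0],[6.9,-24.3,-5,0,0,0],[6.9,-24.3,-5,0,0,0]]]'; python3 -m creep '[[[0,0,0,0,0,0],[0,0,0,0,0,0],[0,0,0,0,0,0]]]'
```

```text
time_s: 14.07
eef_pos: [429.4, -234.1, 170.6]
ee_rot: [-0.0, 0.449, 0.894, 0.0]
force: [-0.0, 0.4, -0.1]
grip_width: -0.003
grip_force: 0.0
time_s: 14.32
eef_pos: [430.1, -234.0, 171.0]
ee_rot: [0.0, 0.448, 0.894, -0.0]
force: [-1.0, -0.1, 0.3]
grip_width: -0.002
grip_force: 0.0
```

```bash
python3 -m creep '[[[-0.14,0.07,-1.5,0,0,0],[-0.14,0.07,-2.5,0,0,0],[-0.14,0.07,-3.0,0,0,0],[-0.14,0.07,-3.0,0,0,0],[-0.14,0.07,-3.0,0,0,0]]]'; python3 -m creep '[[[0.08,0.06,0,0,0,0],[0.16,0.12,0,0,0,0],[0.24,0.18,0,0,0,0],[0.32,0.24,0,0,0,0],[0.4,0.3,0,0,0,0],[0.48,0.36,0,0,0,0],[0.56,0.42,0,0,0,0],[0.64,0.48,0,0,0,0],[0.7,0.52,0,0,0,0],[0.74,0.55,0,0,0,0],[0.74,0.55,0,0,0,0]]]'
```

```text
time_s: 14.73
eef_pos: [426.6, -232.5, 95.8]
ee_rot: [-0.0, 0.449, 0.894, -0.0]
force: [-0.2, 0.1, -0.2]
grip_width: -0.002
grip_force: 0.0
time_s: 15.65
eef_pos: [445.2, -219.0, 95.6]
ee_rot: [-0.0, 0.449, 0.894, 0.0]
force: [-1.3, -0.2, -0.5]
grip_width: 0.002
grip_force: 0.3
```

```bash
python3 -m creep '[[[0.04,0.03,0,0,0,0],[0.08,0.06,0,0,0,0],[0.08,0.06,0,0,0,0]]]'; python3 -m creep '[[[-0.2,-0.15,0,0,0,0],[-0.2,-0.15,1.5,0,0,0],[-0.2,-0.15,1.6,0,0,0],[0.5,1.3,1.6,0,0,0],[0.9,2.6,1.6,0,0,0],[1.13,3.56,1.6,0,0,0],[1.13,3.56,1.6,0,0,0],[1.13,3.56,0.5,0,0,0],[1.13,3.56,0,0,0,0],[1.13,3.56,0,0,0,0]]]';  python3 -m creep '[[[0.06,-0.08,0,0,0,0],[0.12,-0.16,0,0,0,0],[0.18,-0.24,0,0,0,0],[0.21,-0.28,0,0,0,0],[0.24,-0.32,0,0,0,0],[0.24,-0.32,0,0,0,0]]]'
```

```text
time_s: 15.9
eef_pos: [447.2, -217.5, 95.6]
ee_rot: [-0.0, 0.449, 0.894, 0.0]
force: [-1.6, 0.1, -0.8]
grip_width: -0.0
grip_force: 0.4
time_s: 16.73
eef_pos: [475.3, -129.1, 95.3]
ee_rot: [-0.0, 0.449, 0.894, 0.0]
force: [0.9, -1.0, 1.2]
grip_width: -0.004
grip_force: 0.0
time_s: 17.23
eef_pos: [479.9, -135.3, 95.4]
ee_rot: [-0.003, 0.449, 0.894, 0.001]
force: [-8.7, 12.4, 10.3]
grip_width: -0.001
grip_force: 7.2
```

Pressed against the fence. Back off, clear the view and measure.

```bash
python3 -m creep '[[[-0.24,0.32,0,0,0,0],[-0.3,0.4,2,0,0,0],[-1,2,5,0,0,0],[-8,20,8,0,0,0],[-8,20,8,0,0,0],[-8,20,8,0,0,0],[-8,20,8,0,0,0],[-8,20,8,0,0,0],[-8,20,8,0,0,0],[-8,20,8,0,0,0],[-8,20,8,0,0,0],[-8,20,8,0,0,0],[-8,20,8,0,0,0],[-8,20,8,0,0,0],[-8,20,8,0,0,0],[-8,20,8,0,0,0]]]'
python3 - <<'E'
import sys;sys.path.insert(0,'.')
from ov import *
from rig import ctrl
for n in("top","side"): pickle.dump(ctrl.capture(n),open(n+"4.pkl","wb"))
pf=[476.0,-188,.64]
pf[:2]=T(pf,[(0,-1.5,0)])[0][:2]
c=T(pf,[(45,-5,0)])[0]
overlay("4",pf,[c[0],c[1],.64],"pics/ov4")
# blue/white profile along blank's length in top: mean of blue-red over mid width vs fixture x at z=27
for tag in "04":
  cam=pickle.load(open("top"+tag+".pkl","rb"));im=cv2.cvtColor(cam["image"],cv2.COLOR_RGB2BGR).astype(np.float32)
  p=[470.5,-185.2,.61] if tag=="0" else [*c[:2],.64]
  xs=np.arange(-100,100,.5)
  tot=0
  for y in np.arange(-5,28,2):
    q=proj(cam,T(p,np.c_[xs,0*xs+y,0*xs+27])).astype(np.float32)
    s=cv2.remap(im,q[:,:1],q[:,1:],cv2.INTER_LINEAR)[:,0]; tot=tot+s
  tot/=17; r=tot[:,2]; 
  print(tag,"red profile 30..100:",[(x,int(v)) for x,v in zip(xs,r) if x>35 and x%3==0])
  i=np.where((xs>30)&(xs<80))[0]; w=r[(xs>0)&(xs<25)].mean(); mn=r[i].min(); h=(w+mn)/2
  k=i[np.argmax(r[i]<h)];print(tag,"line at",xs[k]," (55 expected)")
  g=(tot[:,2]+tot[:,0]-tot[:,1]*2);print("rear", [(x,int(v)) for x,v in zip(xs,r) if x<-60 and x%4==0])
E
```

```text
time_s: 18.57
eef_pos: [279.7, 366.2, 296.9]
ee_rot: [0.0, 0.448, 0.894, 0.001]
force: [1.4, -0.7, 0.0]
grip_width: -0.004
grip_force: 0.0
0 red profile 30..100: [(np.float64(36.0), 203), (np.float64(39.0), 204), (np.float64(42.0), 203), (np.float64(45.0), 204), (np.float64(48.0), 205), (np.float64(51.0), 204), (np.float64(54.0), 184), (np.float64(57.0), 111), (np.float64(60.0), 58), (np.float64(63.0), 53), (np.float64(66.0), 56), (np.float64(69.0), 57), (np.float64(72.0), 56), (np.float64(75.0), 55), (np.float64(78.0), 58), (np.float64(81.0), 66), (np.float64(84.0), 79), (np.float64(87.0), 102), (np.float64(90.0), 142), (np.float64(93.0), 154), (np.float64(96.0), 150), (np.float64(99.0), 156)]
0 line at 56.5  (55 expected)
rear [(np.float64(-100.0), 82), (np.float64(-96.0), 82), (np.float64(-92.0), 81), (np.float64(-88.0), 81), (np.float64(-84.0), 81), (np.float64(-80.0), 128), (np.float64(-76.0), 203), (np.float64(-72.0), 201), (np.float64(-68.0), 190), (np.float64(-64.0), 186)]
4 red profile 30..100: [(np.float64(36.0), 201), (np.float64(39.0), 206), (np.float64(42.0), 205), (np.float64(45.0), 206), (np.float64(48.0), 207), (np.float64(51.0), 206), (np.float64(54.0), 182), (np.float64(57.0), 107), (np.float64(60.0), 57), (np.float64(63.0), 52), (np.float64(66.0), 54), (np.float64(69.0), 54), (np.float64(72.0), 52), (np.float64(75.0), 55), (np.float64(78.0), 80), (np.float64(81.0), 130), (np.float64(84.0), 156), (np.float64(87.0), 140), (np.float64(90.0), 140), (np.float64(93.0), 144), (np.float64(96.0), 143), (np.float64(99.0), 141)]
4 line at 56.5  (55 expected)
rear [(np.float64(-100.0), 83), (np.float64(-96.0), 83), (np.float64(-92.0), 83), (np.float64(-88.0), 82), (np.float64(-84.0), 82), (np.float64(-80.0), 127), (np.float64(-76.0), 203), (np.float64(-72.0), 204), (np.float64(-68.0), 193), (np.float64(-64.0), 189)]
```

View pics/ov4top.png

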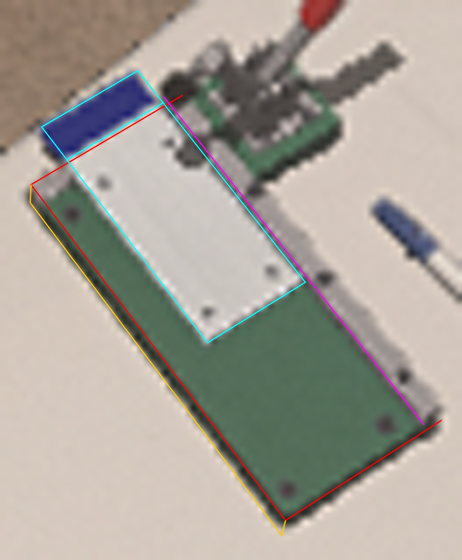

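The blank coincides with its target outline, with the line at (68,160)–(165,102) on the ledge line. I'll check the ledge position numerically.

```bash
python3 - <<'E'
import cv2
from h import *
pf=[476.0,-188,.64];pf[:2]=T(pf,[(0,-1.5,0)])[0][:2]
for n in("top","side"):
  cam=pickle.load(open(n+"0.pkl","rb"));im=cam["image"].astype(np.float32)
  xs=np.r_[np.arange(-160,-124,2.),np.arange(84,120,2.)];t=0
  ys=np.arange(-10,35,3)
  for y in ys:
    q=proj(cam,T(pf,np.c_[xs,0*xs+y,0*xs+22])).astype(np.float32)
    t=t+cv2.remap(im,q[:,:1].copy(),q[:,1:].copy(),cv2.INTER_LINEAR)[:,0]/len(ys)
  print(n,[(int(x),*map(int,v)) for x,v in zip(xs,t)])
E
```

```text
top [(-160, 208, 196, 185), (-158, 208, 196, 185), (-156, 208, 196, 186), (-154, 208, 197, 186), (-152, 210, 198, 187), (-150, 211, 199, 188), (-148, 212, 199, 188), (-146, 194, 183, 173), (-144, 142, 136, 128), (-142, 84, 84, 77), (-140, 60, 66, 58), (-138, 66, 79, 68), (-136, 77, 100, 83), (-134, 82, 109, 89), (-132, 83, 109, 89), (-130, 82, 108, 89), (-128, 82, 107, 88), (-126, 82, 107, 88), (84, 80, 102, 83), (86, 94, 107, 92), (88, 118, 119, 111), (90, 146, 138, 135), (92, 155, 146, 143), (94, 152, 142, 140), (96, 150, 141, 139), (98, 153, 144, 141), (100, 165, 155, 151), (102, 181, 170, 163), (104, 196, 185, 175), (106, 205, 193, 182), (108, 207, 195, 183), (110, 207, 194, 183), (112, 206, 194, 183), (114, 206, 194, 183), (116, 206, 194, 183), (118, 206, 194, 182)]
side [(-160, 189, 176, 160), (-158, 189, 175, 160), (-156, 189, 176, 160), (-154, 189, 176, 160), (-152, 190, 176, 161), (-150, 190, 176, 161), (-148, 189, 176, 161), (-146, 188, 176, 160), (-144, 186, 174, 158), (-142, 182, 171, 155), (-140, 176, 166, 150), (-138, 167, 159, 143), (-136, 156, 151, 135), (-134, 143, 141, 125), (-132, 128, 131, 114), (-130, 114, 122, 104), (-128, 101, 113, 95), (-126, 90, 107, 87), (84, 73, 88, 76), (86, 83, 96, 81), (88, 94, 104, 89), (90, 107, 111, 98), (92, 118, 117, 106), (94, 127, 123, 113), (96, 133, 126, 118), (98, 134, 126, 118), (100, 131, 122, 115), (102, 124, 116, 109), (104, 114, 106, 100), (106, 102, 95, 89), (108, 90, 84, 79), (110, 80, 75, 70), (112, 76, 72, 66), (114, 80, 75, 69), (116, 91, 85, 78), (118, 106, 100, 91)]
```

The line is within about 1 mm of the ledge edge, measured 101.1 against an edge at 101.7. Next is the handle.

```bash
python3 -m creep '[[[12.86,-24.45,-1.5,0,0,0],[12.86,-24.45,-1.5,0,0,0],[12.86,-24.45,-1.5,0,0,0],[12.86,-24.45,-1.5,0,0,0],[12.86,-24.45,-1.5,0,0,0],[12.86,-24.45,-1.5,0,0,0],[12.86,-24.45,-1.5,0,0,0],[12.86,-24.45,-1.5,0,0,0],[12.86,-24.45,-1.5,0,0,0],[12.86,-24.45,-1.5,0,0,0],[12.86,-24.45,-1.5,0,0,0],[12.86,-24.45,-1.5,0,0,0],[12.86,-24.45,-1.5,0,0,0],[12.86,-24.45,-1.5,0,0,0],[12.86,-24.45,-1.5,0,0,0],[12.86,-24.45,-1.5,0,0,0],[12.86,-24.45,-1.5,0,0,0],[12.86,-24.45,-1.5,0,0,0],[12.86,-24.45,-1.5,0,0,0],[12.86,-24.45,-1.5,0,0,0]]]'; python3 -m creep '[[[0,0,0,0,0,0],[0,0,0,0,0,0],[0,0,0,0,0,0]]]'
```

```text
time_s: 20.33
eef_pos: [602.2, -248.0, 257.9]
ee_rot: [-0.0, 0.449, 0.894, 0.0]
force: [0.7, -0.0, 0.8]
grip_width: -0.001
grip_force: 0.0
time_s: 20.58
eef_pos: [602.7, -247.2, 258.7]
ee_rot: [0.0, 0.448, 0.894, -0.0]
force: [0.4, 0.1, 1.0]
grip_width: -0.002
grip_force: 0.0
```

```bash
python3 -m creep '[[[0.08,-0.11,-0.8,0,0,0],[0.08,-0.11,-1.45,0,0,0],[0.12,-0.16,-1.7,0,0,0],[0.2,-0.27,-1.88,0,0,0],[0.3,-0.41,-2.0,0,0,0],[0.4,-0.54,-2.12,0,0,0],[0.51,-0.68,-2.3,0,0,0],[0.61,-0.82,-2.48,0,0,0],[0.72,-0.97,-2.66,0,0,0],[0.72,-0.97,-2.66,0,0,0]]]'
```

```text
time_s: 21.42
eef_pos: [621.3, -273.0, 190.7]
ee_rot: [0.0, 0.449, 0.894, -0.0]
force: [-0.7, -0.2, 0.7]
grip_width: 0.001
grip_force: 0.0
```

```bash
python3 -m creep '[[[0.05,-0.07,-0.12,0,0,0],[0.1,-0.13,-0.22,0,0,0],[0.15,-0.2,-0.34,0,0,0],[0.2,-0.26,-0.46,0,0,0]]]'; python3 - <<'E'
import sys;sys.path.insert(0,'.')
from ov import *
from rig import ctrl
c=ctrl.capture("side");pickle.dump(c,open("side5.pkl","wb"))
for t in "05":
  im=pickle.load(open(f"side{t}.pkl","rb"))["image"][140:200,215:290].astype(int)
  m=(im[...,0]>im[...,1]*1.8)&(im[...,0]>100);y,x=np.nonzero(m);k=(x<25)
  print(t,k.sum(),x[k].mean()+215,y[k].mean()+140,x[k].min()+215,y[k].min()+140)
pf=[478,-188.3,.64]
for phi in(.95,.6,.45,.3,0):
  print(phi,proj(c,T(pf,[(65,-89-r*np.cos(phi),60+r*np.sin(phi)) for r in(60,85,117)])).round(1).tolist())
E
```

```text
time_s: 21.75
eef_pos: [625.9, -278.8, 180.0]
ee_rot: [-0.0, 0.449, 0.894, -0.0]
force: [-1.6, 2.0, 1.6]
grip_width: -0.003
grip_force: 1.5
0 97 233.42268041237114 150.44329896907217 227 140
5 12 232.25 162.83333333333334 231 161
0.95 [[235.7, 160.6], [233.8, 154.8], [231.3, 147.3]]
0.6 [[233.9, 162.4], [231.2, 157.4], [227.8, 151.0]]
0.45 [[233.3, 163.6], [230.4, 159.1], [226.8, 153.4]]
0.3 [[232.9, 165.0], [229.9, 161.2], [226.1, 156.3]]
0 [[232.6, 168.5], [229.5, 166.0], [225.7, 162.9]]
```

```bash
python3 -m creep '[[[0.07,-0.09,-0.24,0,0,0],[0.13,-0.18,-0.47,0,0,0],[0.18,-0.25,-0.74,0,0,0],[0.23,-0.31,-1.0,0,0,0],[0.26,-0.35,-1.2,0,0,0],[0.28,-0.37,-1.4,0,0,0],[0.28,-0.37,-1.5,0,0,0],[0.28,-0.37,-1.5,0,0,0]]]';python3 -m creep '[[[0,0,-0.04,0,0,0],[0,0,-0.08,0,0,0],[0,0,-0.08,0,0,0]]]';python3 -m creep '[[[0,0,-0.04,0,0,0],[0,0,-0.08,0,0,0],[0,0,-0.08,0,0,0]]]'
```

```text
time_s: 22.47
eef_pos: [633.0, -288.2, 142.6]
ee_rot: [0.0, 0.449, 0.894, -0.0]
force: [0.6, 0.2, 1.5]
grip_width: -0.001
grip_force: 0.6
time_s: 22.72
eef_pos: [633.0, -288.2, 142.1]
ee_rot: [0.001, 0.449, 0.894, -0.0]
force: [-1.4, 1.0, 11.1]
grip_width: -0.0
grip_force: 5.6
time_s: 22.97
eef_pos: [633.1, -288.2, 141.8]
ee_rot: [0.001, 0.449, 0.894, -0.0]
force: [-7.1, 4.2, 20.7]
grip_width: -0.001
grip_force: 10.4
```

```bash
python3 -m creep '[[[0,0,-0.04,0,0,0],[0,0,-0.08,0,0,0],[0,0,-0.08,0,0,0],[0,0,-0.08,0,0,0],[0,0,-0.08,0,0,0]]]'; python3 -m creep '[[[0,0,1,0,0,0],[-0.3,0.4,2.5,0,0,0],[-1,1,5,0,0,0],[-12,22,7,0,0,0],[-12,22,7,0,0,0],[-12,22,7,0,0,0],[-12,22,7,0,0,0],[-12,22,7,0,0,0],[-12,22,7,0,0,0],[-12,22,7,0,0,0],[-12,22,7,0,0,0],[-12,22,7,0,0,0],[-12,22,7,0,0,0],[-12,22,7,0,0,0],[-12,22,7,0,0,0],[-12,22,7,0,0,0],[-12,22,7,0,0,0],[-12,22,7,0,0,0],[-12,22,7,0,0,0]]]'; python3 - <<'E'
import sys;sys.path.insert(0,'.')
from ov import *
from rig import ctrl
for n in("top","side"): pickle.dump(ctrl.capture(n),open(n+"6.pkl","wb"))
pf=[476.9,-189.2,.64];c0=T(pf,[(45,-5,0)])[0];p=[*c0[:2],.64]
for tag in"46":
  cam=pickle.load(open(f"top{tag}.pkl","rb"));im=cam["image"].astype(np.float32);xs=np.arange(-100,100,.5);t=0
  for y in np.arange(10,28,2):
    q=proj(cam,T(p,np.c_[xs,0*xs+y,0*xs+27])).astype(np.float32);t=t+cv2.remap(im,q[:,:1].copy(),q[:,1:].copy(),cv2.INTER_LINEAR)[:,0,0]/9
  i=(xs>30)&(xs<75);print(tag,"line",xs[i][np.argmax(t[i]<130)],"rear",xs[np.argmax(t>140)])
for n,(x0,y0,x1,y1) in dict(top=(290,155,345,200),side=(215,140,245,185)).items():
  for tag in "06":
    c=pickle.load(open(n+tag+".pkl","rb"));im=c["image"][y0:y1,x0:x1].astype(int)
    y,x=np.nonzero((im[...,0]>im[...,1]*1.8)&(im[...,0]>100)); 
    print(n,tag,len(x),(x.mean()+x0,y.mean()+y0) if len(x) else 0)
  for phi in(.95,.2,.1,0): print(phi,proj(c,T([478,-188.3,.64],[(65,-89-85*np.cos(phi),60+85*np.sin(phi))])).round(1).tolist())
a=cv2.resize(pickle.load(open("top6.pkl","rb"))["image"][165:235,262:342,::-1],None,fx=5,fy=5,interpolation=cv2.INTER_CUBIC)
b=cv2.resize(pickle.load(open("side6.pkl","rb"))["image"][145:215,222:302,::-1],None,fx=5,fy=5,interpolation=cv2.INTER_CUBIC)
cv2.imwrite("pics/end.png",np.hstack([a,b]))
E
```

```text
time_s: 23.38
eef_pos: [633.1, -288.2, 141.4]
ee_rot: [0.002, 0.449, 0.894, -0.001]
force: [-11.3, 5.7, 31.3]
grip_width: -0.002
grip_force: 15.0
time_s: 24.97
eef_pos: [330.7, 264.6, 311.8]
ee_rot: [-0.0, 0.447, 0.895, 0.0]
force: [0.7, 0.1, -0.6]
grip_width: -0.0
grip_force: 0.0
4 line 56.5 rear -79.5
6 line 56.5 rear -79.5
top 0 72 (np.float64(313.75), np.float64(173.18055555555554))
top 6 72 (np.float64(318.7638888888889), np.float64(177.33333333333334))
0.95 [[316.1, 172.7]]
0.2 [[321.5, 175.7]]
0.1 [[321.5, 176.7]]
0 [[321.3, 177.7]]
side 0 97 (np.float64(233.42268041237114), np.float64(150.44329896907217))
side 6 72 (np.float64(231.11111111111111), np.float64(152.70833333333334))
0.95 [[233.8, 154.8]]
0.2 [[229.7, 162.7]]
0.1 [[229.6, 164.3]]
0 [[229.5, 166.0]]
```

```bash
python3 - <<'E'
from h import *
for n,(x0,y0,x1,y1) in dict(top=(296,155,345,200),side=(218,155,242,180)).items():
  c=pickle.load(open(n+"6.pkl","rb"));im=c["image"][y0:y1,x0:x1].astype(float)
  m=(im[...,0]>im[...,1]*1.6)&(im[...,0]>80);y,x=np.nonzero(m);pts=np.c_[x+x0,y+y0];d=pts-pts.mean(0)
  ax=np.linalg.svd(d,full_matrices=False)[2][0];print(n,len(x),pts.mean(0),pts.min(0),pts.max(0),"slope",ax[1]/ax[0])
  for phi in(.2,.1,0):
    q=proj(c,T([478,-188.3,.64],[(65,-89-r*np.cos(phi),60+r*np.sin(phi)) for r in(60,117)]));e=q[1]-q[0];print(phi,q.mean(0).round(1),"slope",e[1]/e[0])
E
```

```text
top 76 [319.28947368 177.61842105] [311 172] [327 183] slope -0.6214950543420323
0.2 [322.2 175.2] slope -0.7032893150850125
0.1 [322.2 176.2] slope -0.6488057881703204
0 [322.  177.3] slope -0.5942210211279388
side 41 [230.07317073 166.90243902] [225 163] [235 171] slope 0.788278360026297
0.2 [229.3 162.2] slope 1.1147531929003476
0.1 [229.2 163.9] slope 0.9527049776447482
0 [229.2 165.7] slope 0.7937763299516625
```

The handle slope in both views (0.79 against 0.79 predicted for level; -0.62 against -0.59) shows it fully down. The blank has not shifted and the robot is clear, so I'm handing in.

```bash
python3 -c "
from rig import ctrl
print(ctrl.finish_job())"
```

```text
the job is handed in; nothing more can be done
None
```

The job is handed in, though no verdict came back: the blank is flat against the fence with its marking line within about 1 mm of the ledge edge, the red handle measures fully down in both cameras, and the robot is clear.

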